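# Roll a copper tube to the soldering fence under a flatter and chock it

## Robot

A 7-joint arm with a two-finger parallel gripper is mounted at the origin on the work surface. World frame = base frame: x ahead of the robot, y to its left, z up, the work surface at z = 0. Lengths are in m, angles in degrees, forces in N, time in s.
With the tool pointing down it reaches from about 0.35 to 0.775 m from the base axis. Payload 3.1 kg.
Tool frame: the origin (TCP) lies midway between the tips of the shut fingers; the grasp point (between the pads) lies 19 mm behind it; z points along the fingers, y is the line along which they close (so a half turn about z gives the same grasp; the last joint's range is limited). The gripper opens to 85 mm and grips with 20 to 120 N. Pads are 22 mm wide; open, the fingers measure 114 mm over their backs; the gripper's body (76 mm by 85 mm) begins 54 mm behind the grasp point. The pads swing forward as they close: fully open they stand 13 mm farther back than shut.
Start: joints at [63.386, 17.813, 0.802, 86.603, -0.252, 75.585, -1.558], TCP at [0.226, -0.502, 0.231] pointing down, gripper open.
Joint ranges: [-154.91, 154.91], [-16.99, 109.72], [-72.82, 74.43], [7.12, 147.25], [-82.49, 262.49], [11.32, 116.49], [-174.64, 174.64]. Speed limits (degrees/s): [159.86, 159.86, 180, 180, 180, 180, 180].

## Interface

Orientations are given as a 3x3 rotation matrix whose columns are the frame's x, y, z axes.
In Python, from workcell import arm gives the robot as it stands. Calls block until the motion is done:
- arm.move_to(position, orientation): joint-space move of the TCP to a pose.
- arm.servo_line(position, rate=0.15, rot=None, until_force=None): straight line of the TCP; rot=None keeps the orientation; rate is the mean speed in m/s. With until_force (N) it stops when the force on the tool has changed by that much, and returns True; else False.
- arm.movej(angles): joint-space move.
- arm.move_gripper(opening, effort=None): finger opening in m; effort is the grip in N (None keeps the last); returns when the fingers have stopped.
- arm.pause(seconds).
- arm.inverse_kinematics(position, orientation): joint angles nearest the present ones, or None.
- arm.state(): the state.
- arm.get_image(name): name is "scene" or "top"; returns (picture, depth): 400x640x3 uint8, blue, green, red; 400x640 float32, m along the optical axis (not along the pixel's ray), 0 where there is no reading.
- arm.camera_model(name): a dict with "K" (3x3 intrinsics, pixels), "position" and "orientation" of the camera in the world. Camera axes: x right, y down, z forward; pixel columns grow to the right and rows downward; lengths in m; the calibration is good to about 2 mm. A picture is of the moment at which its call begins. camera_model takes no time and is no camera call.
A pose or a line that the arm cannot do raises arm.IKError and nothing moves.
- arm.finish_job(): hands the job in; it is judged then, once.
Trained networks look in the newest picture that a camera, given by its name, has taken for a name from the list of things; names that differ only in an ending like _2 or _b are one class to them, and where a whole thing is asked for, a point or a joint stands for the part that bears it (a point fixed in the world has none). Each returns a list of dicts, best first, with "confidence" (0 to 1); they miss things now and then, are a little off and sometimes report something else, mostly with a low value. They report only what shows in the picture. A call takes as long as a camera call. They do not tell look-alikes from the thing itself.
- arm.find_in(thing, camera): "location" ([x, y, z] in m, in world coordinates, good to about 4 mm: the middle of the surface that is visible of it).
The state is a dict: "t": time; "q": joint angles; "dq": joint speeds; "tau": joint torques, N m; "tool_pos": TCP position; "tool_rot": TCP orientation; "wrist_force": force on the tool from outside, world axes, zero at the start; "torque": the same for the moment, N m; "gripper_width": finger opening in m; "finger_force": force on a finger pad.
Only numpy, scipy, OpenCV 4.12 (cv2) and the standard library are available. Lean on these libraries where they do the work, as an engineer would, in place of code of your own. Each camera call takes 0.05 s, during which the arm holds its last target. There are 200 camera calls.

## Task

Get the lying copper tube ready for soldering: take the black graphite flatter by its wooden grip, lay its flat sole lightly on top of the tube and roll the tube under it up onto the dark steel plate and on until it lies fully home along the fence; never dent it, lift it, bang it or let it run away. Then lay the flatter flat on the plate behind the tube, lengthwise along it and centred on it, slide it gently up snug so that the tube cannot roll back, and let go. Leave the other things where they are.

Things in the scene. Friction and masses are not known exactly. Their poses are not given: they have to be found in the camera images.
- fence: Rusty steel angle, fixed on the dark steel plate, as a fence. Origin: on the heat board's top, 150 mm before the fence's face, midway along it; z up, x along the fence, y towards it: the tube rolls towards +y.
- fence_mid (a point): Middle of the fence's flat face, 30 mm above the heat board. The face is the plane y = 150 mm of the fence's frame and looks to -y; it is 260 mm long along x and its top is 45 mm above the heat board. Axes as the fence's.
- edge_line (a point): Point of the heat board under the middle of the front edge of the dark steel plate, 122 mm before the fence's face. The plate, fixed, 300 mm along x, runs from there to under the fence. It is shimmed: its top is a step of 3 to 5 mm above the heat board, different each time and not measured. A tube left half-way up the step rolls back down. Axes as the fence's.
- tube: Copper tube, loose, lying on the pale heat board (10 mm thick): 60 mm outside diameter, 150 mm long, 0.25 to 0.42 kg. Origin: its centre; x is its axis, y and z turn as it rolls. Stays where left on the level. Thin wall: more than 25 N dents it, 6 to 10 N is right. Under a moving flat sole it goes half as far as the sole. Home: both ends' centres 30 mm from the fence's face.
- tube_near_end (a point): Centre of the tube's end at its x = -75 mm (the end nearer the robot).
- tube_far_end (a point): Centre of the tube's end at its x = +75 mm.
- flatter_grip (a point): Centre of the flatter's wooden grip block: 50 (x) x 30 (y) x 40 mm high, standing on the middle of the black graphite sole, 160 (x) x 64 (y) x 12 mm; z up. This point is 32 mm above the sole's underside; 0.28 kg. Starts lying on the heat board. Gripped across its 50 mm length it resists tilting best. Snug behind the home tube, the point is 86 mm from the fence's face.
- flatter: The same flatter; this origin is the centre of the sole's underside, axes as at the grip.
- flux_dish: Small white bowl, 56 mm across, 26 mm high, on the heat board. Bystander. Origin: centre of underside.
- wire_spool: Dark steel spool 48 mm across, 36 mm high, standing. Bystander. Origin: centre of underside.
- brass_cup: Small brass cup 52 mm across, 46 mm high, standing on the heat board. Bystander. Origin: centre of underside.
- hammer: Hammer lying on the bench to the robot's right. Bystander.
- scraper: Screwdriver-like scraper lying on the bench to the right of the heat board. Bystander.
- brick_off: Firebrick piece 114 x 70 x 32 mm lying to the right of the heat board. Bystander. Origin: centre of underside.
Things that resemble listed ones, but are neither listed nor needed, are in the scene too. Leave any green or red look-alike of the flatter alone. Of the things shaped like the tube, the copper one is meant.

How it is judged:
By the outcome, as a careful person would: the job done as asked, in the order asked, and still so for the second after the job is handed in, with the robot touching nothing.
It also fails if it takes over 72 s, if anything falls off the work surface, if the arm or the gripper's body presses on something with over 40 N, if the wrist force passes 120 N, or if a joint passes its speed limit or range.

## Working session

There is one attempt and no reset: what is moved stays moved. The work goes in short steps, each a Python script; the robot and the scene stay as the last script left them, time stands still between calls to the robot, and variables do not carry over. Pictures are saved under pics/ and viewed, at most 10 in all, crops included, and the job is handed in when it is done.

```bash
mkdir -p pics; ls
python3 - <<'E'
from workcell import arm
import cv2,numpy as np
for c in("scene","top"):
    im,d=arm.get_image(c); cv2.imwrite(f"pics/{c}0.png",im); np.save(f"{c}_d0.npy",d); np.save(f"{c}_i0.npy",im)
    m=arm.camera_model(c); print(c,np.round(m["K"],1).tolist(),np.round(m["position"],3),np.round(m["orientation"],3).tolist())
    for t in("tube","flatter","flatter_grip","fence","fence_mid","edge_line","tube_near_end","tube_far_end"):
        try: print(t,[(np.round(r["location"],3).tolist(),round(r["confidence"],2)) for r in arm.find_in(t,c)])
        except Exception as e: print(t,e)
print(arm.state()["t"])
E
```

```text
pics
scene [[452.7, 0.0, 323.4], [0.0, 452.7, 198.4], [0.0, 0.0, 1.0]] [ 0.941 -0.656  1.118] [[0.709, 0.603, -0.366], [0.705, -0.603, 0.373], [0.004, -0.522, -0.853]]
tube [([0.561, -0.043, 0.062], 0.85), ([0.436, 0.316, 0.052], 0.71)]
flatter [([0.367, -0.682, 0.015], 0.64), ([0.582, -0.201, 0.022], 0.59)]
flatter_grip [([0.178, -0.322, 0.01], 0.91), ([0.578, -0.198, 0.019], 0.67), ([0.369, -0.686, 0.014], 0.57), ([0.571, 0.121, 0.029], 0.5), ([0.707, -0.403, 0.03], 0.37)]
fence [([0.574, 0.12, 0.031], 0.8)]
fence_mid [([0.369, -0.416, 0.027], 0.66), ([0.568, 0.121, 0.03], 0.57)]
edge_line [([0.568, 0.128, 0.03], 0.86)]
tube_near_end [([0.241, 0.265, 0.051], 0.95), ([0.564, -0.045, 0.062], 0.86), ([0.436, 0.311, 0.05], 0.84), ([0.371, -0.419, 0.026], 0.66)]
tube_far_end [([0.437, 0.314, 0.051], 0.98), ([0.246, 0.26, 0.048], 0.88), ([0.56, -0.042, 0.063], 0.78), ([0.571, 0.123, 0.031], 0.66)]
top [[392.6, 0.0, 316.9], [0.0, 392.6, 204.7], [0.0, 0.0, 1.0]] [ 0.414 -0.191  1.177] [[0.026, -0.998, 0.065], [-0.999, -0.024, 0.021], [-0.019, -0.066, -0.998]]
tube [([0.231, 0.27, 0.058], 0.85), ([0.55, -0.039, 0.068], 0.75), ([0.428, 0.323, 0.053], 0.59)]
flatter [([0.178, -0.311, 0.008], 0.97), ([0.564, -0.189, 0.022], 0.93), ([0.371, -0.413, 0.023], 0.35)]
flatter_grip [([0.358, -0.673, 0.014], 0.78), ([0.566, -0.192, 0.02], 0.66), ([0.171, -0.314, 0.013], 0.58), ([0.558, 0.144, 0.014], 0.26)]
fence [([0.555, 0.147, 0.012], 0.89)]
fence_mid [([0.559, 0.143, 0.017], 0.59), ([0.424, -0.06, 0.024], 0.21)]
edge_line [([0.557, 0.145, 0.018], 0.95), ([0.551, -0.033, 0.067], 0.58)]
tube_near_end [([0.428, 0.32, 0.057], 0.94), ([0.551, -0.041, 0.066], 0.58)]
tube_far_end [([0.425, 0.322, 0.055], 0.83), ([0.551, -0.038, 0.066], 0.82), ([0.232, 0.267, 0.057], 0.72), ([0.565, -0.19, 0.024], 0.25)]
0.9
```

View pics/scene0.png

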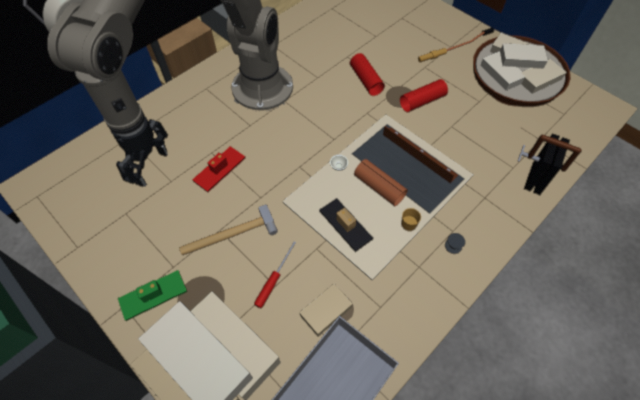

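View pics/top0.png

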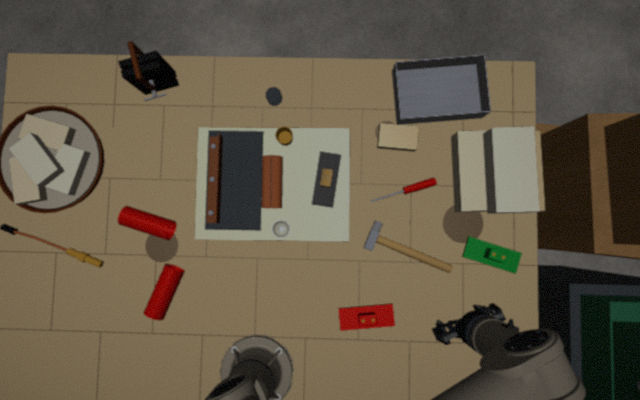

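Scene view: copper tube at (380,182) just before the dark plate, fence behind it at (420,150), black flatter with wooden grip at (347,222). Top view: tube (272,181), flatter (326,178), plate (240,181), fence (213,181), cup (284,135), dish (280,229). The red and green ones are look-alikes.

```bash
cat > h.py <<'E'
import numpy as np,cv2
from workcell import arm
def cloud(c,d):
    m=arm.camera_model(c);K=np.array(m["K"]);R=np.array(m["orientation"])
    v,u=np.mgrid[:400,:640]
    p=np.stack([(u-K[0,2])/K[0,0]*d,(v-K[1,2])/K[1,1]*d,d],-1)
    P=p@R.T+np.array(m["position"]);P[d<=0]=np.nan
    return P
def rect(xy):
    (cx,cy),(w,h),a=cv2.minAreaRect((xy*1000).astype(np.float32))
    if w<h:w,h,a=h,w,a+90
    return np.round([cx,cy,w,h,(a+90)%180-90],1)
E
python3 - <<'E'
from h import *
for c in("scene","top"):
    P=cloud(c,np.load(c+"_d0.npy"));im=np.load(c+"_i0.npy").astype(int);hsv=cv2.cvtColor(im.astype(np.uint8),cv2.COLOR_BGR2HSV)
    X,Y,Z=P[...,0],P[...,1],P[...,2]
    def reg(x0,x1,y0,y1,z0,z1): return (X>x0)&(X<x1)&(Y>y0)&(Y<y1)&(Z>z0)&(Z<z1)
    b=reg(.42,.7,-.25,.16,.0,.02);pale=b&(im.min(-1)>110)
    print(c,"board z",np.median(Z[pale]),pale.sum())
    pl=reg(.42,.72,-.02,.11,0.005,.03)&(im.max(-1)<90)
    print("plate z",np.median(Z[pl]),rect(P[pl][:,:2]),pl.sum())
    t=reg(.45,.66,-.09,.0,.045,.09);print("tube",rect(P[t][:,:2]),np.percentile(Z[t],98),t.sum(),P[t].mean(0))
    tc=P[t];ctr=tc.mean(0);
    from scipy.optimize import least_squares
    def res(p):
        a=p[0];s=-(tc[:,0]-.55)*np.sin(a)+(tc[:,1]-p[1])*np.cos(a);return np.hypot(s,tc[:,2]-p[2])-.03
    r=least_squares(res,[0,-.04,.04],loss="soft_l1",f_scale=.002);print("cyl yaw,y@x=.55,z",np.degrees(r.x[0]),r.x[1:],r.cost)
    al=tc[:,0]*np.cos(r.x[0]);print("x range",np.percentile(tc[:,0],[0.5,1,99,99.5]))
    f=reg(.4,.74,.09,.2,.035,.07);print("fence top",rect(P[f][:,:2]),np.median(Z[f]),f.sum())
    g=reg(.5,.63,-.26,-.13,.045,.075);print("grip top",rect(P[g][:,:2]),np.median(Z[g]),P[g].mean(0),g.sum())
    s=reg(.45,.69,-.26,-.12,.016,.03)&(im.max(-1)<80);print("sole",rect(P[s][:,:2]),np.median(Z[s]),s.sum())
    for n,a in(("cup",reg(.62,.73,-.15,-.02,.03,.07)),("dish",reg(.38,.46,-.15,0,.02,.05))): print(n,P[a].mean(0),rect(P[a][:,:2]),a.sum())
    ff=reg(.4,.74,.08,.2,.022,.045);yy=P[ff];print("fence face cand",np.percentile(yy[:,1],[1,5,50]),)
E
```

```text
scene board z 0.00949850648515449 5171
plate z 0.012493795103078575 [ 5.648e+02  5.360e+01  2.890e+02  1.128e+02 -1.000e-01] 2595
tube [554.1 -34.4 152.8  58.3   2.7] 0.07221012092458835 944 [ 0.55615944 -0.04143453  0.06310661]
cyl yaw,y@x=.55,z 1.1934727476039773 [-0.03233799  0.03955254] 0.0013830881498965446
x range [0.48052917 0.48099095 0.62879259 0.62928297]
fence top [ 5.632e+02  1.255e+02  2.601e+02  1.100e+01 -3.000e-01] 0.04765637398626543 421
grip top [ 571.1 -191.8   50.7   30.7  -11. ] 0.060736246730351606 [ 0.57216703 -0.19336096  0.05966645] 223
sole [ 569.8 -192.6  159.9   63.3   -7.6] 0.021611301626764945 861
cup [ 0.67702409 -0.05863411  0.04787128] [666.1 -57.8 104.4  51.5 -14.9] 268
dish [ 0.41537804 -0.05750918  0.02932658] [419.2 -61.8  53.9  50.5 -45.8] 176
fence face cand [0.12074747 0.12220466 0.12478621]
top board z 0.00915228707071436 5227
plate z 0.012145999350614778 [5.649e+02 5.620e+01 2.901e+02 1.083e+02 2.000e-01] 3416
tube [553.4 -32.9 150.3  58.8   0.7] 0.072208709443114 1040 [ 0.55283555 -0.03480682  0.06318977]
cyl yaw,y@x=.55,z 1.27885674386998 [-0.03214793  0.03910931] 0.00117186810756349
x range [0.47992043 0.4801368  0.62665748 0.6271422 ]
fence top [560.9 126.3 259.7   6.9   0.6] 0.05102725386240459 282
grip top [ 568.  -190.    49.4   29.6   -6.8] 0.06085753199581834 [ 0.5673733  -0.19005071  0.06068622] 182
sole [ 567.3 -190.9  157.5   59.7   -7.6] 0.02108730746816123 842
cup [ 0.6755666  -0.05655607  0.05060657] [664.6 -56.9 104.   50.1 -15.3] 158
dish [ 0.41750668 -0.05949462  0.02948507] [417.5 -61.   51.9  51.5  47.5] 196
fence face cand [0.12297423 0.12349623 0.12495456]
```

```bash
cat >> h.py <<'E'
def R(fx,flip=0):  # tool down, closing line (tool y) along world angle fx (deg)
    a=np.radians(fx+90+180*flip);x=np.array([np.cos(a),np.sin(a),0]);z=np.array([0,0,-1.]);return np.stack([x,np.cross(z,x),z],1)
E
python3 - <<'E'
from h import *
print(np.round(arm.state()["tool_rot"],2).tolist())
for fl in(0,1):
  for fx in(-7.6,0,90):
    for p in([.5685,-.1917,.023],[.5535,-.10,.1],[.5535,.16,.1],[.5535,.035,.03]):
      q=arm.inverse_kinematics(p,R(fx,fl));print(fl,fx,p[1],None if q is None else np.round(q).tolist())
E
```

```text
[[0.91, 0.41, -0.0], [0.41, -0.91, -0.0], [-0.0, 0.0, -1.0]]
0 -7.6 -0.1917 [32.0, 36.0, -22.0, 92.0, 16.0, 55.0, -3.0]
0 -7.6 -0.1 [30.0, 29.0, -31.0, 94.0, 16.0, 61.0, -12.0]
0 -7.6 0.16 [13.0, 34.0, -46.0, 92.0, 27.0, 65.0, -46.0]
0 -7.6 0.035 [21.0, 35.0, -36.0, 99.0, 24.0, 54.0, -33.0]
0 0 -0.1917 [33.0, 37.0, -23.0, 92.0, 17.0, 55.0, 4.0]
0 0 -0.1 [31.0, 29.0, -32.0, 94.0, 17.0, 62.0, -5.0]
0 0 0.16 [13.0, 34.0, -45.0, 92.0, 26.0, 65.0, -38.0]
0 0 0.035 [21.0, 35.0, -37.0, 99.0, 25.0, 54.0, -26.0]
0 90 -0.1917 [38.0, 38.0, -31.0, 92.0, 23.0, 56.0, 90.0]
0 90 -0.1 [33.0, 30.0, -35.0, 94.0, 19.0, 62.0, 83.0]
0 90 0.16 [14.0, 35.0, -47.0, 92.0, 27.0, 66.0, 51.0]
0 90 0.035 [22.0, 35.0, -39.0, 99.0, 26.0, 55.0, 63.0]
1 -7.6 -0.1917 [12.0, 34.0, 8.0, 93.0, -6.0, 53.0, -166.0]
1 -7.6 -0.1 [-34.0, 39.0, 64.0, 97.0, -38.0, 69.0, -147.0]
1 -7.6 0.16 [22.0, 41.0, -62.0, 91.0, 38.0, 71.0, 125.0]
1 -7.6 0.035 [35.0, 46.0, -62.0, 99.0, 45.0, 64.0, 132.0]
1 0 -0.1917 [12.0, 34.0, 7.0, 93.0, -5.0, 53.0, -159.0]
1 0 -0.1 [10.0, 25.0, -3.0, 95.0, 1.0, 59.0, -173.0]
1 0 0.16 [22.0, 41.0, -62.0, 91.0, 38.0, 71.0, 133.0]
1 0 0.035 [35.0, 46.0, -62.0, 99.0, 45.0, 64.0, 139.0]
1 90 -0.1917 [24.0, 35.0, -10.0, 93.0, 7.0, 53.0, -79.0]
1 90 -0.1 [21.0, 26.0, -17.0, 95.0, 9.0, 60.0, -89.0]
1 90 0.16 [13.0, 34.0, -45.0, 92.0, 26.0, 65.0, -128.0]
1 90 0.035 [12.0, 32.0, -24.0, 100.0, 16.0, 52.0, -108.0]
```

Run:
```python
from h import *
p=np.array([.5685,-.1917,.023])
arm.move_to(p+[0,0,.13],R(-7.6))
arm.servo_line(p+[0,0,.03],rate=.15)
hit=arm.servo_line(p,rate=.06,until_force=5)
print(hit,arm.state()["tool_pos"],arm.state()["wrist_force"])
arm.move_gripper(0.04,effort=80)
s=arm.state();print(s["gripper_width"],s["finger_force"],s["wrist_force"],s["tool_pos"])
arm.servo_line(p+[0,0,.09],rate=.1)
arm.move_to([.5535,-.094,.113],R(90))
arm.pause(.3)
s=arm.state();print(s["t"],s["gripper_width"],s["wrist_force"],s["torque"],s["tool_pos"])
im,d=arm.get_image("scene");cv2.imwrite("pics/s1.png",cv2.resize(im[90:310,230:520],None,fx=2,fy=2))
P=cloud("scene",d);X,Y,Z=P[...,0],P[...,1],P[...,2]
m=(X>.5)&(X<.6)&(Y>-.19)&(Y<0.02)&(Z>.1)&(Z<.125)&(im.max(-1)<80);print("sole top",rect(P[m][:,:2]),np.median(Z[m]),m.sum())
A=np.c_[P[m][:,:2]-[.5535,-.094],np.ones(m.sum())];print(np.linalg.lstsq(A,Z[m],rcond=None)[0])
```

```text
False [ 0.56847292 -0.19166247  0.0227694 ] [-0.1253579   0.00465223  1.01259936]
0.048910092057193905 83.84163022041321 [ 1.1465464  -0.14937897  2.03836498] [ 0.56937145 -0.19182217  0.02374039]
7.0917 0.04955350793430828 [ 0.64112287 -0.05898617 -2.1497594 ] [ 0.03982717  0.01919532 -0.02865825] [ 0.55351927 -0.09422145  0.11297006]
sole top [553.9 -94.4 161.4  63.2  89.8] 0.11055292898108149 798
[-0.00622369 -0.00060518  0.11082127]
```

View pics/s1.png

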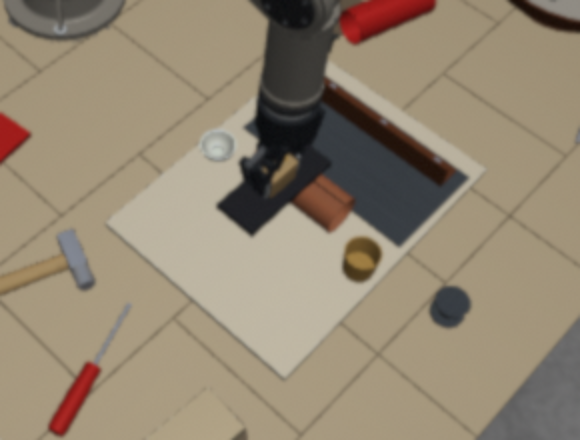

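The flatter is level in the gripper, lengthwise along y, front end over the tube (crop ~(320,195)). Lower it until it touches and measure the contact stiffness.

Run:
```python
from h import *
x,y=.5535,-.094
arm.servo_line([x,y,.09],rate=.08);arm.pause(.2)
f0=np.array(arm.state()["wrist_force"]);np.save("f0.npy",f0)
hit=arm.servo_line([x,y,.076],rate=.012,until_force=4)
s=arm.state();z=s["tool_pos"][2];print(hit,z,s["wrist_force"]-f0,s["torque"])
for i in range(4):
    t=s["t"];arm.servo_line([x,y,z-.0004*i],rate=.02);s=arm.state();print(s["t"]-t,s["tool_pos"],np.round(s["wrist_force"]-f0,2))
```

```text
True 0.08350773228070496 [-0.44110412  0.86266396  8.39051201] [0.44645667 0.06721513 0.05303756]
0.25840000000000174 [ 0.5538849  -0.09397173  0.08361495] [1.5  0.38 5.54]
0.25 [ 0.55390141 -0.09379979  0.08356599] [0.33 0.9  8.83]
0.25 [ 0.5539256  -0.09367536  0.0835339 ] [-0.8   0.89 10.62]
0.25 [ 0.55395328 -0.09353147  0.08348788] [-2.12  0.02 12.2 ]
```

```bash
cat >> h.py <<'E'
def roll(x,y,z,yend,step,F=8.,fmax=18,fymax=30,K=9000.,rate=.05,T0=.0192*0+.04):
    """roll the tube with the sole in short force-corrected steps"""
    f0=np.load("f0.npy");v=0.;log=[]
    while y<yend-1e-6:
        dy=min(step,yend-y);y+=dy;z+=v*dy
        arm.servo_line([x,y,z],rate=rate);s=arm.state();f=np.array(s["wrist_force"])-f0
        e=(f[2]-F)/K
        z+=np.clip(.6*e,-.0008,.0012);v=np.clip(.7*v+.25*e/dy,-.1,.35)
        log.append([1000*y,1000*z,*f,1000*(s["torque"][0]-T0)/max(f[2],1)]);
        if f[2]>fmax or f[2]<2 or abs(f[1])>fymax: print("STOP");break
    print(np.array2string(np.round(log,1),suppress_small=True));print("t",s["t"]);np.save("cmd.npy",[x,y,z]);return y,z
E
python3 - <<'E'
from h import *
x,y=.5535,-.094
z=.0835-.0012+.0005
y,z=roll(x,y,z,-.064,.005)
roll(x,y,z,-.030,.002,F=9)
E
```

```text
[[-89.   83.   -1.5   0.5  11.1  53.9]
 [-84.   83.3  -1.2   1.6  11.1  43.4]
 [-79.   83.5  -0.3   1.2   9.3  45.6]
 [-74.   83.7  -0.6   0.2   8.1  41.9]
 [-69.   83.8  -0.6   0.8   7.9  41.3]
 [-64.   83.8   0.1   1.6   7.3  42.9]]
t 10.9417
[[-62.   83.7  -1.1   0.5   7.   35.6]
 [-60.   83.5  -1.4   1.3   7.4  42. ]
 [-58.   83.4  -1.8   1.3   9.5  39.3]
 [-56.   83.5  -1.5   0.6  10.2  34.5]
 [-54.   83.5  -2.3   1.6   9.2  34.3]
 [-52.   83.6  -3.2   0.6  10.   24.8]
 [-50.   83.7  -2.8  -1.2   9.9  -9.7]
 [-48.   83.8  -4.   -1.9   9.9 -30.3]
 [-46.   84.   -4.1  -2.8  11.5 -27.5]
 [-44.   84.4  -3.9  -1.8  13.  -24.8]
 [-42.   84.7  -3.2  -1.7  11.9 -16.7]
 [-40.   85.1  -3.8  -1.4  11.8 -15.7]
 [-38.   85.5  -4.3  -0.9  11.8  -6.6]
 [-36.   85.9  -3.9  -1.1  10.9  -4.5]
 [-34.   86.3  -3.1  -0.1  11.1   4.7]
 [-32.   86.5  -2.9  -0.4   9.8   4.6]
 [-30.   86.7  -3.1  -0.2   9.2   7.9]]
t 15.1917
```

Run:
```python
from h import *
x,y,z=np.load("cmd.npy")
y,z=roll(x-.0005,y,z,-.012,.003,F=8)
y,z=roll(x-.0005,y,z,.12,.006,F=7.5)
print(arm.state()["tool_pos"])
im,d=arm.get_image("scene");cv2.imwrite("pics/s2.png",cv2.resize(im[90:310,230:520],None,fx=2,fy=2))
for c in("top","scene"):
    arm.get_image(c);print([(np.round(r["location"],3).tolist(),round(r["confidence"],2)) for r in arm.find_in("tube",c)])
P=cloud("scene",d);X,Y,Z=P[...,0],P[...,1],P[...,2];hsv=cv2.cvtColor(im,cv2.COLOR_BGR2HSV)
m=(X>.45)&(X<.66)&(Y>-.02)&(Y<.11)&(Z>.03)&(Z<.078)&(hsv[...,1]>90)&(hsv[...,0]<15);tc=P[m]
from scipy.optimize import least_squares
r=least_squares(lambda p:np.hypot(-(tc[:,0]-.55)*np.sin(p[0])+(tc[:,1]-p[1])*np.cos(p[0]),tc[:,2]-.043)-.03,[0,.07],loss="soft_l1",f_scale=.002);print(np.degrees(r.x[0]),r.x[1],r.cost,m.sum())
```

```text
[[-27.   86.8  -2.4  -0.4   9.5  11.9]
 [-24.   86.9  -2.8   0.6   8.8  18.9]
 [-21.   86.9  -3.4   1.2   7.6  22.7]
 [-18.   87.   -3.    1.1   8.8  17. ]
 [-15.   87.1  -3.8   0.7   8.6  13. ]
 [-12.   86.9  -2.7   0.7   5.    4. ]]
t 16.6917
[[ -6.   86.7  -1.4   0.2   4.1  14.4]
 [ -0.   86.5  -0.7   0.7   5.6   4.1]
 [  6.   86.4  -1.9   0.3   7.4  17.2]
 [ 12.   86.4  -3.1   1.2   8.7  14.9]
 [ 18.   86.5  -3.    0.9   9.7   3.4]
 [ 24.   86.7  -2.9  -0.   10.   -0.9]
 [ 30.   86.8  -2.5   1.2   8.1  -0.8]
 [ 36.   86.9  -1.7   0.2   7.9  -6.3]
 [ 42.   87.   -2.5   0.1   6.7 -11.6]
 [ 48.   87.   -2.7   0.4   7.2 -12.5]
 [ 54.   86.9  -1.8   0.7   6.1  -8.2]
 [ 60.   86.8  -3.1  -0.2   6.8 -15.7]
 [ 66.   86.7  -3.    0.9   6.5 -22.6]
 [ 72.   86.7  -3.2   0.2   7.9 -23.4]
 [ 78.   86.7  -4.1   0.8   9.  -22.9]
 [ 84.   86.8  -4.2   0.    8.5 -26.7]
 [ 90.   86.8  -3.9   0.2   6.9 -35.7]
 [ 96.   86.8  -3.1   1.2   7.5 -26.6]
 [102.   86.8  -3.3  -0.2   6.9 -31.4]
 [108.   86.7  -2.3   0.6   6.3 -36.6]
 [114.   86.7  -3.    0.8   7.6 -32. ]
 [120.   86.7  -3.2   1.3   7.6 -40.9]]
t 22.5583
[0.55294912 0.12038584 0.08675456]
[([0.227, 0.272, 0.055], 0.92), ([0.43, 0.332, 0.057], 0.68), ([0.518, 0.071, 0.069], 0.6)]
[([0.586, 0.057, 0.059], 0.91), ([0.245, 0.26, 0.051], 0.68), ([0.406, 0.274, 0.033], 0.65)]
0.4150588514132676 0.07556895822121548 0.0017437362467230104 716
```

View pics/s2.png

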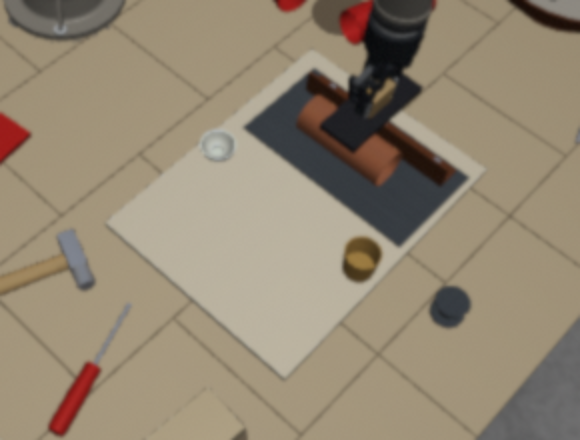

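The tube (crop ~(350,140)) is up on the plate, parallel and ~16 mm short of the fence. Continue gently.

```bash
cat >> h.py <<'E'
def fit(c,y0,zc):
    from scipy.optimize import least_squares
    im,d=arm.get_image(c);P=cloud(c,d);X,Y,Z=P[...,0],P[...,1],P[...,2];hsv=cv2.cvtColor(im,cv2.COLOR_BGR2HSV)
    m=(X>.45)&(X<.66)&(Y>y0-.035)&(Y<y0+.02)&(Z>.03)&(Z<.078)&(hsv[...,1]>90)&(hsv[...,0]<15);tc=P[m]
    r=least_squares(lambda p:np.hypot(-(tc[:,0]-.55)*np.sin(p[0])+(tc[:,1]-p[1])*np.cos(p[0]),tc[:,2]-zc)-.03,[0,y0],loss="soft_l1",f_scale=.002)
    print(c,"yaw",np.degrees(r.x[0]),"y",r.x[1],"x range",np.percentile(tc[:,0],[.5,99.5]),m.sum());return im,P
E
python3 - <<'E'
from h import *
x,y,z=np.load("cmd.npy")
y,z=roll(x,y,z,.144,.004,F=7.5,rate=.03)
y,z=roll(x,y,z,.166,.002,F=7.5,fymax=2.3,rate=.02)
fit("scene",.09,.043)
E
```

```text
[[124.   86.7  -3.7   0.5   7.9 -43.3]
 [128.   86.8  -2.9   1.    9.3 -43.2]
 [132.   86.9  -3.5   0.7   7.3 -51.6]
 [136.   86.9  -2.7  -0.1   7.1 -43.4]
 [140.   86.8  -2.9   1.2   6.1 -53.1]
 [144.   86.8  -3.4   1.1   8.2 -42.1]]
t 24.5083
STOP
[[ 146.    86.7   -3.3    1.2    6.4  -54.5]
 [ 148.    86.7   -3.5    0.1    6.8  -50.1]
 [ 150.    86.6   -3.8    1.5    7.4  -62.4]
 [ 152.    86.6   -3.6    1.     7.8  -58.3]
 [ 154.    86.7   -4.     1.2    9.4  -46.7]
 [ 156.    86.8   -3.1    0.7    8.4  -56.7]
 [ 158.    86.8   -2.8   -0.1    5.8  -83.9]
 [ 160.    86.6   -0.3   -1.3    5.6 -133.9]
 [ 162.    86.4    1.3   -1.4    5.7 -140.3]
 [ 164.    86.3    1.2   -1.7    6.4 -160.7]
 [ 166.    86.3    1.3   -3.6    9.2 -154.8]]
t 27.2583
scene yaw 0.13104604897732497 y 0.09499402674269952 x range [0.47848087 0.62723506] 844
```

Run:
```python
from h import *
x,y,z=np.load("cmd.npy")
y=arm.state()["tool_pos"][1]
arm.servo_line([x,y,z+.012],rate=.02);arm.servo_line([x,y,.15],rate=.1)
fit("scene",.094,.043)
arm.move_to([.553,-.02,.15],R(0));arm.pause(.2)
im,P=fit("scene",.094,.043);fit("top",.094,.043)
X,Y,Z=P[...,0],P[...,1],P[...,2]
m=(X>.46)&(X<.65)&(Y>-.1)&(Y<0.06)&(Z>.13)&(Z<.165)&(im.max(-1)<80);print("sole top",rect(P[m][:,:2]),np.median(Z[m]),m.sum())
print(np.linalg.lstsq(np.c_[P[m][:,:2]-[.553,-.02],np.ones(m.sum())],Z[m],rcond=None)[0])
s=arm.state();print(s["t"],s["gripper_width"],s["tool_pos"],s["wrist_force"])
cv2.imwrite("pics/s3.png",cv2.resize(im[90:310,230:520],None,fx=2,fy=2))
```

```text
scene yaw 0.597961933374799 y 0.09484550734026613 x range [0.47855919 0.62676345] 974
scene yaw -1.6088598372599485 y 0.09691812194008417 x range [0.52999249 0.62861324] 344Traceback (most recent call last):
  File "<stdin>", line 7, in <module>
  File "h.py", line 31, in fit
    print(c,"yaw",np.degrees(r.x[0]),"y",r.x[1],"x range",np.percentile(tc[:,0],[.5,99.5]),m.sum());return im,P
                                                          ~~~~~~~~~~~~~^^^^^^^^^^^^^^^^^^^
    return _quantile_unchecked(
        a, q, axis, out, overwrite_input, method, keepdims, weights)
    return _ureduce(a,
                    func=_quantile_ureduce_func,
    ...<5 lines>...
                    overwrite_input=overwrite_input,
                    method=method)
    r = func(a, **kwargs)
    result = _quantile(arr,
                       quantiles=q,
    ...<2 lines>...
                       out=out,
                       weights=wgt)
    slices_having_nans = np.isnan(arr[-1, ...])
                                  ~~~^^^^^^^^^
IndexError: index -1 is out of bounds for axis 0 with size 0
```

Run:
```python
from h import *
im,d=arm.get_image("scene");P=cloud("scene",d)
X,Y,Z=P[...,0],P[...,1],P[...,2]
m=(X>.46)&(X<.65)&(Y>-.1)&(Y<0.06)&(Z>.12)&(Z<.165)&(im.max(-1)<80);print("sole top",rect(P[m][:,:2]),np.median(Z[m]),m.sum())
print(np.linalg.lstsq(np.c_[P[m][:,:2]-[.553,-.02],np.ones(m.sum())],Z[m],rcond=None)[0])
s=arm.state();print(s["t"],s["gripper_width"],s["tool_pos"],s["wrist_force"])
f=(X>.4)&(X<.74)&(Y>.1)&(Y<.14)&(Z>.035)&(Z<.07);print("fence",[ (round(a,2),np.percentile(Y[f&(abs(X-a)<.01)],[2,50,98]).round(4)) for a in(.44,.65,.68)if (f&(abs(X-a)<.01)).any()])
cv2.imwrite("pics/s3.png",cv2.resize(im[90:310,230:520],None,fx=2,fy=2))
```

```text
sole top [554.3 -19.8 159.4  67.2   0.9] 0.14742422030333358 951
[-0.00892434  0.03874291  0.14795792]
30.15 0.049067869088247056 [ 0.55303452 -0.01930261  0.14991061] [ 0.97255814 -0.42048769 -2.24943198]
fence [(0.65, array([0.1221, 0.1253, 0.1291])), (0.68, array([0.1224, 0.1254, 0.1292]))]
```

View pics/s3.png

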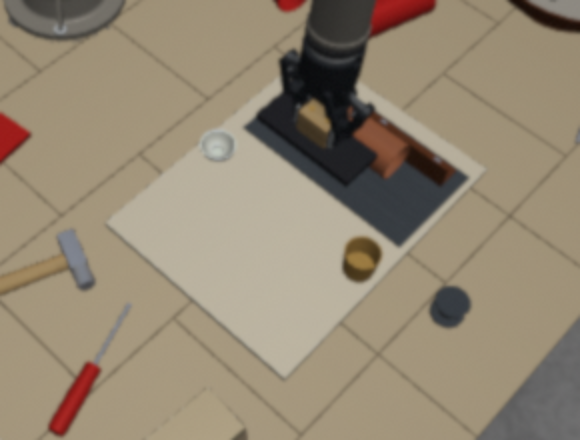

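Tube lies along the fence (crop ~(385,145)); flatter held lengthwise behind it at (315,135). Lay it down short of the tube, then slide.

Run:
```python
from h import *
x,y=.5516,.028
arm.servo_line([x,y,.07],rate=.12);arm.servo_line([x,y,.034],rate=.06);arm.pause(.2)
f0=np.array(arm.state()["wrist_force"])
def pr(n):
    s=arm.state();print(n,round(s["t"],2),np.round(s["tool_pos"],4),np.round(np.array(s["wrist_force"])-f0,2),np.round(s["torque"],2));return s
h=arm.servo_line([x,y,.022],rate=.01,until_force=3);s=pr(h);z=s["tool_pos"][2]
arm.servo_line([x,y,z-.0002],rate=.01);pr("settle")
zc=z-.0002
for yy in np.arange(y+.002,.047,.0015):
    arm.servo_line([x,yy,zc],rate=.01);s=pr("slide");f=np.array(s["wrist_force"])-f0
    zc+=np.clip((f[2]-4)/9000*.5,-.0004,.0004)
    if f[1]<-5: break
im,d=arm.get_image("scene");cv2.imwrite("pics/s4.png",cv2.resize(im[90:310,230:520],None,fx=2,fy=2))
```

```text
True 32.78 [0.5515 0.028  0.0268] [-2.43  0.57  7.88] [-0.07 -0.23  0.02]
settle 33.16 [0.5516 0.028  0.0271] [-2.84 -1.17  8.57] [-0.05  0.1  -0.04]
slide 33.51 [0.5516 0.0282 0.0271] [-3.93 -3.5   9.55] [-0.42  0.09 -0.09]
slide 33.81 [0.5518 0.0294 0.0271] [-1.94 -4.04  9.17] [-0.86 -0.02 -0.26]
slide 34.11 [0.552  0.0327 0.0271] [-0.51 -3.32  5.18] [-0.59 -0.33 -0.17]
slide 34.41 [0.5517 0.0352 0.0271] [ 1.14 -1.11  2.87] [-0.34 -0.42 -0.13]
slide 34.71 [0.5516 0.0364 0.0271] [ 0.4  -1.61  3.31] [-0.35 -0.36 -0.07]
slide 35.01 [0.5516 0.0365 0.0271] [ 0.61 -3.9   4.56] [-0.91 -0.38 -0.03]
slide 35.31 [0.5516 0.0367 0.0272] [-0.33 -6.13  5.7 ] [-1.34 -0.31  0.1 ]
```

View pics/s4.png

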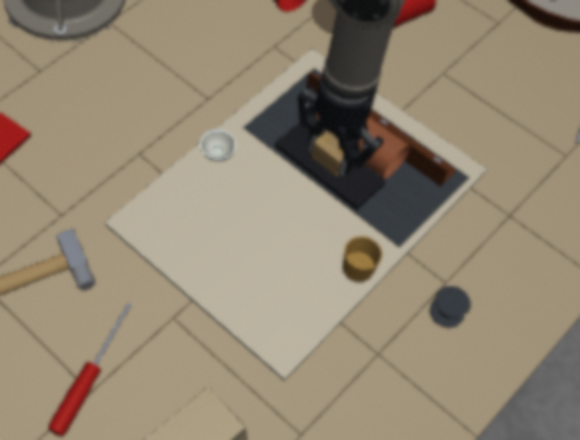

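Flatter is flat against the tube (crop (335,160)), with a hard stop at the expected distance. Relieve, release, lift, verify.

Run:
```python
from h import *
s=arm.state();p=np.array(s["tool_pos"])
arm.servo_line(p+[0,.0003,0],rate=.01);arm.pause(.2);s=arm.state();print(np.round(s["wrist_force"],2))
arm.move_gripper(.075);arm.pause(.2);print(np.round(arm.state()["wrist_force"],2))
p=np.array(arm.state()["tool_pos"])
arm.servo_line(p+[0,0,.06],rate=.05);arm.servo_line(p+[0,0,.15],rate=.15)
arm.move_to([.40,-.30,.25],R(0));arm.pause(.2)
for c in("scene","top"):
    im,P=fit(c,.093,.043);X,Y,Z=P[...,0],P[...,1],P[...,2]
    hsv=cv2.cvtColor(im,cv2.COLOR_BGR2HSV)
    g=(X>.5)&(X<.6)&(Y>.0)&(Y<.06)&(Z>.05)&(Z<.08);print("grip top",rect(P[g][:,:2]),P[g].mean(0).round(4))
    m=(X>.44)&(X<.66)&(Y>-.01)&(Y<.068)&(Z>.019)&(Z<.035)&(im.max(-1)<80);print("sole",rect(P[m][:,:2]))
    print("tilt",np.linalg.lstsq(np.c_[P[m][:,:2]-[.55,.035],np.ones(m.sum())],Z[m],rcond=None)[0])
    f=(X>.4)&(X<.74)&(Y>.1)&(Y<.14)&(Z>.035)&(Z<.07);print("fence",rect(P[f][:,:2]))
    cv2.imwrite(f"pics/e_{c}.png",cv2.resize(im[90:310,180:500],None,fx=2,fy=2))
print(arm.state()["t"])
```

```text
[ 0.21 -4.7   0.78]
[ 0.34 -0.22  0.61]
scene yaw 0.4779725946534256 y 0.09446936659470019 x range [0.47919001 0.62733522] 940
grip top [5.528e+02 3.680e+01 4.960e+01 3.330e+01 1.000e-01] [0.5545 0.0339 0.0628]
sole [ 5.518e+02  3.580e+01  1.619e+02  6.470e+01 -2.000e-01]
tilt [0.00031557 0.01027729 0.02486145]
fence [5.624e+02 1.159e+02 2.589e+02 2.930e+01 2.000e-01]
top yaw 0.4711553038571805 y 0.09490087702968211 x range [0.47677441 0.62582168] 985
grip top [5.499e+02 3.780e+01 4.910e+01 3.100e+01 3.000e-01] [0.5491 0.0368 0.0632]
sole [539.7  35.4 182.1  64.6  -0. ]
tilt [-0.0009338  -0.00111194  0.02433591]
fence [5.607e+02 1.151e+02 2.591e+02 2.940e+01 5.000e-01]
40.2917
```

View pics/e_scene.png

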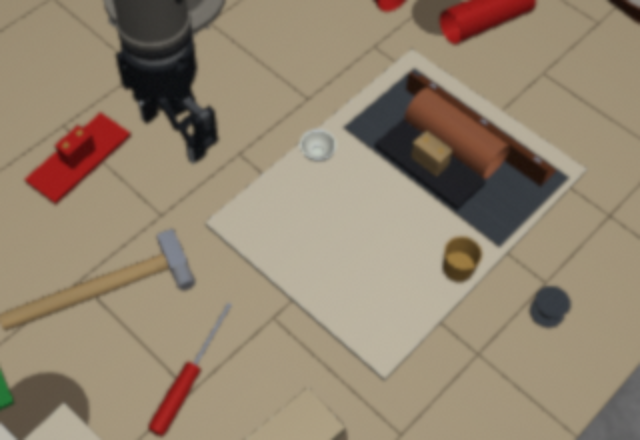

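View pics/e_top.png

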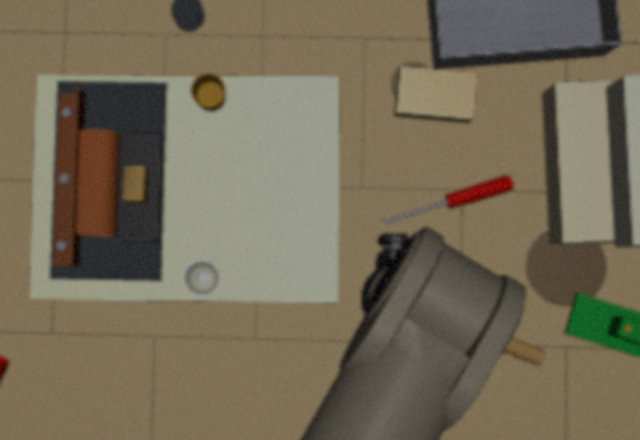

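Final views show the tube along the fence (top crop (97,182)) and the flatter lying flat, centred and snug behind it (135,184). Bystanders are undisturbed.

```bash
python3 -c "
from workcell import arm
print(arm.finish_job())"
```

```text
the job is handed in; nothing more can be done
None
```

I handed the job in at about 40 s of the 72 s allowed. The tube lies home along the fence; the flatter is flat on the plate behind it, snug and centred to about 1 mm. Pressing force was mostly 6–12 N with a 13 N peak, and the bystanders look unmoved in the last pictures.

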